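# Set out the measuring standards for the probe check

## Task

Set out the standards for this morning's probe check: lay each of the two setting rings flat in the round nest that fits it, lay the pin gauge down in the trough of its rest, and on the height stand stack the two square gauge blocks that bring the top of the stack level with the reference post. The third block is not needed; leave it where it lies.

Things in the scene. Friction and masses are not known exactly. Their poses are not given: they have to be found in the camera images.
- large_ring: larger setting ring, plain ground steel ring lying flat, outside diameter 52 mm, 18 mm high; origin at the centre of its underside, z up. Grasp it across the outside.
- small_ring: smaller setting ring, plain ground steel ring lying flat, outside diameter 39 mm, 14 mm high; origin at the centre of its underside, z up. Grasp it across the outside.
- pin_mid (a point): middle of the pin gauge, a plain steel pin 10 mm in diameter and 45 mm long, lying on its side; the point is on its centre line (5 mm above the surface it lies on), its x axis runs along the pin, z up. It stays as it is laid and does not roll. (A thin pin far back beside the marker pen is not part of the job.)
- block_10: lowest square steel gauge block, 24 x 24 mm and 10 mm high, small countersunk hole in the middle of its top; origin at the centre of its underside, x and y along its sides, z up.
- block_20: middle square steel gauge block, 24 x 24 mm and 20 mm high, otherwise like the lowest one; origin at the centre of its underside, x and y along its sides, z up.
- block_30: tallest square steel gauge block, 24 x 24 mm and 30 mm high, otherwise like the others; origin at the centre of its underside, x and y along its sides, z up.
- large_nest: aluminium nest for the larger ring, screwed down: a round flange 94 mm in diameter and 4 mm high with a low collar; the recess has its floor 4 mm above the origin and a sloping wall that narrows from 63 mm in diameter at the collar's top (9 mm above the origin) to 57 mm at the floor. Origin at the centre of its underside, z up.
- small_nest: aluminium nest for the smaller ring, screwed down, of the same kind: flange 81 mm in diameter and 4 mm high; recess floor 4 mm above the origin, sloping wall from 50 mm in diameter at the collar's top (9 mm above the origin) to 44 mm at the floor. Origin at the centre of its underside, z up.
- pin_rest: rest for the pin gauge, screwed down: aluminium plate 68 mm (x) by 46 mm (y), 5 mm thick, with a trough along its x axis between two pairs of dark sloping cheeks (at 13 to 25 mm either side of the middle). The trough's floor is the plate's top, 5 mm above the origin, about 13 mm wide at the floor and 20 mm at the cheeks' tops, 9 mm above the origin. Origin at the centre of the plate's underside, z up.
- height_stand: height stand, screwed down: steel base 54 mm (x) by 98 mm (y), 12 mm high, with a raised ground square anvil, 32 x 32 mm, whose top is 14 mm above the origin; the stack stands in the middle of the anvil. The round steel reference post, 14 mm in diameter, stands 50 mm from the anvil's middle along +y; its flat top is 54 mm above the origin, 40 mm above the anvil. Origin on the underside, straight below the anvil's middle, z up.

How it is judged:
At the end, for the whole second after the job is handed in: Rings flat on their nests' floors (1.5 mm, centred to 8 mm); pin on the trough floor (1.5 mm), centred to 12 mm, aligned to 0.25 rad; 10 and 30 mm blocks stacked in either order on the anvil, lower centred to 8 mm, upper to 8 mm on lower; 20 mm block moved under 20 mm; rings and blocks still (horizontal distance between large_ring and large_nest below 0.008 m and z of large_ring in the frame of large_nest between 0.0015 and 0.0055 m and angle between each of large_ring, small_ring, block_10, block_30's own z axis and vertical below 0.06 rad and horizontal distance between small_ring and small_nest below 0.008 m and z of small_ring in the frame of small_nest between 0.0015 and 0.0055 m and horizontal distance between pin_mid and pin_rest below 0.012 m and z of pin_mid in the frame of pin_rest between 0.007 and 0.011 m and angle between the x axis of pin_mid and the x axis of pin_rest, either way round below 0.25 rad and ((horizontal distance between block_10 and height_stand below 0.008 m and z of block_10 in the frame of height_stand between 0.0115 and 0.0155 m and horizontal distance between block_30 and height_stand below 0.016 m and z of block_30 in the frame of height_stand between 0.0215 and 0.0255 m and horizontal distance between block_30 and block_10 below 0.008 m) or (horizontal distance between block_30 and height_stand below 0.008 m and z of block_30 in the frame of height_stand between 0.0115 and 0.0155 m and horizontal distance between block_10 and height_stand below 0.016 m and z of block_10 in the frame of height_stand between 0.0415 and 0.0455 m and horizontal distance between block_10 and block_30 below 0.008 m)) and distance of block_20 from where it was at the start of the episode below 0.02 m and linear speed of each of large_ring, small_ring, block_10, block_20, block_30 below 0.01 m/s); the robot touches nothing.
It also fails if it takes over 120 s, if anything falls off the work surface, if the arm or the gripper's body presses on something with over 40 N, if the wrist force passes 120 N, or if a joint passes its speed limit or range.

## Robot

A 6-joint arm with a two-finger parallel gripper is mounted at the origin on a cart in front of the work surface, level with it; the furniture and walls round the work are solid. World frame = base frame: x ahead of the robot, y to its left, z up, the work surface at z = 0. Lengths are in m, angles in rad, forces in N, time in s.
With the tool pointing down it reaches from about 0.35 to 0.975 m from the base axis. Payload 7.1 kg.
Tool frame: the origin (TCP) lies midway between the tips of the shut fingers; the grasp point (between the pads) lies 19 mm behind it; z points along the fingers, x is the direction in which the jaws open and shut, and the axes are right-handed (so a half turn about z gives the same grasp; the last joint's range is limited). The gripper opens to 88 mm and grips with 3 to 60 N. Pads are 20 mm wide; open, the fingers measure 115 mm over their backs; the gripper's body (75 mm by 178 mm) begins 61 mm behind the grasp point.
Start: joints at [1.113, 0.423, 1.63, -0, 1.089, -0.019], TCP at [0.266, 0.566, 0.223] pointing down, gripper open.
Joint ranges: [-3, 3], [-0.9, 2.11], [0.09, 2.58], [-1.31, 4.45], [0.11, 2.69], [-2.54, 2.54]. Speed limits (rad/s): [2.39, 2.39, 3.01, 3.14, 3.14, 3.14].

## Interface

Orientations are given as a unit quaternion [w, x, y, z].
In Python, from station import move_pose, movel, movej, command_gripper, wait, inverse_kinematics, read_camera, camera_info, MotionError, job_done, get_time, get_joint_pos, get_qvel, get_effort, get_tcp_pos, get_ee_rot, get_ft_force, get_ft_torque, get_grip_width gives the robot as it stands. Calls block until the motion is done:
- move_pose(position, orientation): joint-space move of the TCP to a pose.
- movel(position, frame=None, v=0.15, until_force=None): straight line of the TCP; frame=None keeps the orientation; v is the mean speed in m/s. With until_force (N) it stops when the force on the tool has changed by that much, and returns True; else False.
- movej(angles): joint-space move.
- command_gripper(opening): opening from 0.0 (shut) to 1.0 (fully open); the grip force is fixed at half the most; returns when the fingers have stopped.
- wait(seconds).
- inverse_kinematics(position, orientation): joint angles nearest the present ones, or None.
- read_camera(name): name is "scene" or "top" or "wrist"; returns the picture (384x512x3 uint8, red, green, blue); there is no depth.
- camera_info(name): a dict with "intrinsics" (3x3 intrinsics, pixels), "dist" ([k1, k2, p1, p2, k3] as OpenCV has them; the pictures are not rectified), "T" (4x4, takes a point from camera to world coordinates); the wrist camera has in their place "tool_from_camera" (4x4, takes a point from camera to tool coordinates, whose origin is the TCP and whose axes are the tool frame's). Camera axes: x right, y up, looking along -z (the intrinsics and any distortion apply to the point x, -y, -z); pixel columns grow to the right and rows downward; lengths in m; the calibration is good to about 2 mm. A picture is of the moment at which its call begins: read the wrist's pose just before it. camera_info takes no time and is no camera call.
A pose or a line that the arm cannot do raises MotionError and nothing moves.
- job_done(): hands the job in, once; it reports no verdict.
Readings, each from a call of its own:
- get_time(): time.
- get_joint_pos(): joint angles.
- get_qvel(): joint speeds.
- get_effort(): joint torques, N m.
- get_tcp_pos(): TCP position.
- get_ee_rot(): TCP orientation.
- get_ft_force(): force on the tool from outside, world axes, zero at the start.
- get_ft_torque(): the same for the moment, N m.
- get_grip_width(): opening from 0.0 (shut) to 1.0 (fully open).
Only numpy, scipy, OpenCV 4.12 (cv2) and the standard library are available. Lean on these libraries where they do the work, as an engineer would, in place of code of your own. Each camera call takes 0.05 s, during which the arm holds its last target. There are 200 camera calls.

## Working session

There is one attempt and no reset: what is moved stays moved. The work goes in short steps, each a Python script; the robot and the scene stay as the last script left them, time stands still between calls to the robot, and variables do not carry over. Pictures are saved under pics/ and viewed, about 12 in all and at most 16, crops included, and the job is handed in when it is done.

```bash
mkdir -p pics; ls; python3 - <<'E'
from station import *
import cv2,numpy as np
for n in("top","scene"):
    cv2.imwrite(f"pics/{n}0.png",cv2.cvtColor(read_camera(n),cv2.COLOR_RGB2BGR))
    c=camera_info(n);print(n,np.round(c["intrinsics"],1).tolist(),c["dist"],np.round(c["T"],3).tolist())
print(camera_info("wrist"));print(get_ee_rot(),get_tcp_pos(),get_time())
E
```

```text
pics
top [[347.6, 0.0, 254.5], [0.0, 347.6, 194.6], [0.0, 0.0, 1.0]] [-0.07293976  0.          0.          0.          0.        ] [[-0.041, 0.978, -0.204, 0.348], [-0.999, -0.04, 0.008, 0.027], [0.0, 0.205, 0.979, 0.945], [0.0, 0.0, 0.0, 1.0]]
scene [[399.0, 0.0, 250.3], [0.0, 399.0, 193.1], [0.0, 0.0, 1.0]] [-0.08966915  0.          0.          0.          0.        ] [[0.679, 0.488, -0.549, -0.049], [-0.734, 0.451, -0.508, -0.495], [-0.001, 0.747, 0.664, 0.72], [0.0, 0.0, 0.0, 1.0]]
{'intrinsics': array([[336.29292672,   0.        , 258.15934396],
       [  0.        , 336.29292672, 188.79899681],
       [  0.        ,   0.        ,   1.        ]]), 'dist': array([-0.08360494,  0.        ,  0.        ,  0.        ,  0.        ]), 'tool_from_camera': array([[ 9.99998923e-01,  1.40468439e-03,  4.25990529e-04,
         1.26001558e-04],
       [ 1.46768613e-03, -9.52412595e-01, -3.04808292e-01,
        -8.43607474e-02],
       [-2.24407044e-05,  3.04808589e-01, -9.52413630e-01,
        -1.62990461e-01],
       [ 0.00000000e+00,  0.00000000e+00,  0.00000000e+00,
         1.00000000e+00]])}
[ 3.55689726e-04  8.44057988e-01  5.36251481e-01 -5.78294289e-04] [0.26529941 0.56535115 0.22198698] 0.1
```

View pics/top0.png

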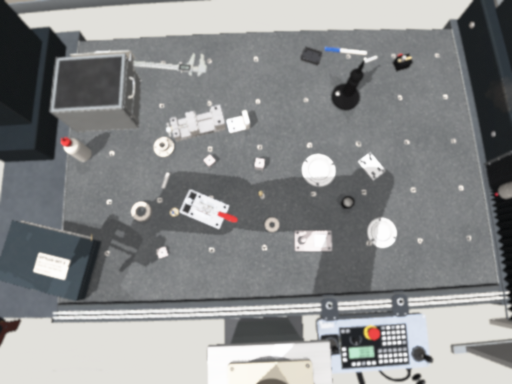

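View pics/scene0.png

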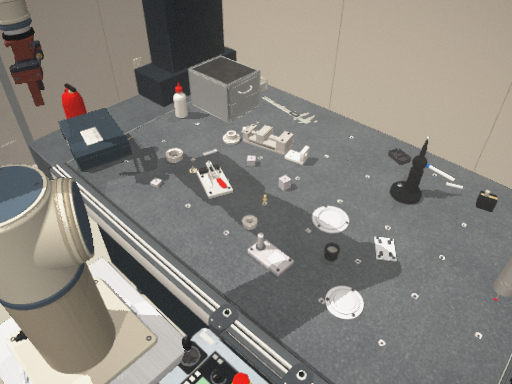

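Top view: rings at about (141,211) and (272,225), blocks at (210,160), (260,163), (163,253), and the pin at (166,181). The nests are at (319,170) and (382,233), the pin rest at (371,165) and the stand at (313,240). I'll zoom in for identities.

```bash
cat > h.py <<'E'
from station import *
import cv2,numpy as np
from scipy.spatial.transform import Rotation as R
def rot(q): return R.from_quat(np.roll(q,-1)).as_matrix()
def save(n,im): cv2.imwrite(f"pics/{n}.png",cv2.cvtColor(im,cv2.COLOR_RGB2BGR))
def camT(n):
    c=camera_info(n)
    if n!="wrist": return c,np.array(c["T"])
    T=np.eye(4);T[:3,:3]=rot(get_ee_rot());T[:3,3]=get_tcp_pos()
    return c,T@c["tool_from_camera"]
def px2w(uv,z,c,T):
    uv=np.array(uv,float).reshape(-1,1,2)
    p=cv2.undistortPoints(uv,c["intrinsics"],c["dist"])[:,0]
    d=np.c_[p[:,0],-p[:,1],-np.ones(len(p))]@T[:3,:3].T
    o=T[:3,3]; s=(z-o[2])/d[:,2]
    return o+d*s[:,None]
def q(yaw): # tool down; tool x axis at angle yaw in world
    m=np.array([[np.cos(yaw),np.sin(yaw),0],[np.sin(yaw),-np.cos(yaw),0],[0,0,-1]])
    return np.roll(R.from_matrix(m).as_quat(),1)
E
python3 - <<'E'
from h import *
c,T=camT("top")
im=cv2.imread("pics/top0.png")
cv2.imwrite("pics/z1.png",cv2.resize(im[130:280,120:420],None,fx=2.66,fy=2.66,interpolation=cv2.INTER_CUBIC))
P=dict(r1=(141,211),r2=(272,225),b1=(210,160),b2=(260,163),b3=(163,253),pin=(166,181),n1=(319,170),n2=(382,233),rest=(371,165),st=(313,240))
for k,v in P.items(): print(k,px2w(v,0.01,c,T).round(3)[0])
E
```

```text
r1 [0.51  0.332 0.01 ]
r2 [ 0.457 -0.025  0.01 ]
b1 [0.648 0.14  0.01 ]
b2 [ 0.633 -0.     0.01 ]
b3 [0.394 0.27  0.01 ]
pin [0.592 0.264 0.01 ]
n1 [ 0.606 -0.164  0.01 ]
n2 [ 0.422 -0.323  0.01 ]
rest [ 0.615 -0.313  0.01 ]
st [ 0.412 -0.133  0.01 ]
```

View pics/z1.png

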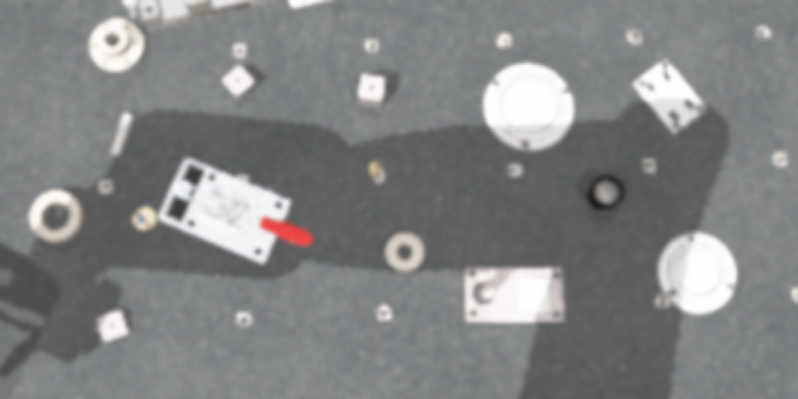

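```bash
cat >> h.py <<'E'
def look(name,x,y,z,yaw=0.0,move=True):
    if move: move_pose([x,y,z],q(yaw)); wait(0.2)
    c,T=camT("wrist"); im=read_camera("wrist")
    np.savez(f"pics/{name}.npz",im=im,T=T)
    return im,c,T
def ortho(im,c,T,x0,y0,w,h,s,z=0.0):
    """picture: up=+x, left=+y ; centre x0,y0 ; size w(y),h(x) metres ; s px/m"""
    W,H=int(w*s),int(h*s)
    j,i=np.meshgrid(np.arange(W),np.arange(H))
    X=x0+h/2-(i+.5)/s; Y=y0+w/2-(j+.5)/s
    p=(np.stack([X,Y,np.full_like(X,z)],-1).reshape(-1,3)-T[:3,3])@T[:3,:3]
    p=np.c_[p[:,0],-p[:,1],-p[:,2]]
    uv=cv2.projectPoints(p,np.zeros(3),np.zeros(3),c["intrinsics"],c["dist"])[0].reshape(H,W,2).astype(np.float32)
    return cv2.remap(im,uv[...,0],uv[...,1],cv2.INTER_LINEAR)
E
python3 - <<'E'
from h import *
L=[("A",.47,.29),("B",.6,.12),("C",.47,-.08),("D",.52,-.29)]
t=[]
for n,x,y in L:
    im,c,T=look(n,x,y,.17)
    print(n,get_tcp_pos().round(3),get_joint_pos().round(2),get_time())
    t.append(ortho(im,c,T,x,y,.4,.3,1000))
save("mos",np.vstack([np.hstack(t[:2]),np.hstack(t[2:])]))
E
```

```text
A [0.47  0.291 0.17 ] [0.53 0.39 1.83 0.   0.92 0.53] 1.6583
B [0.599 0.121 0.17 ] [0.18 0.47 1.7  0.   0.98 0.18] 2.775
C [ 0.471 -0.079  0.17 ] [-0.19  0.28  1.99  0.    0.87 -0.19] 3.9667
D [ 0.52  -0.289  0.17 ] [-0.53  0.44  1.74  0.    0.96 -0.53] 5.0833
```

View pics/mos.png

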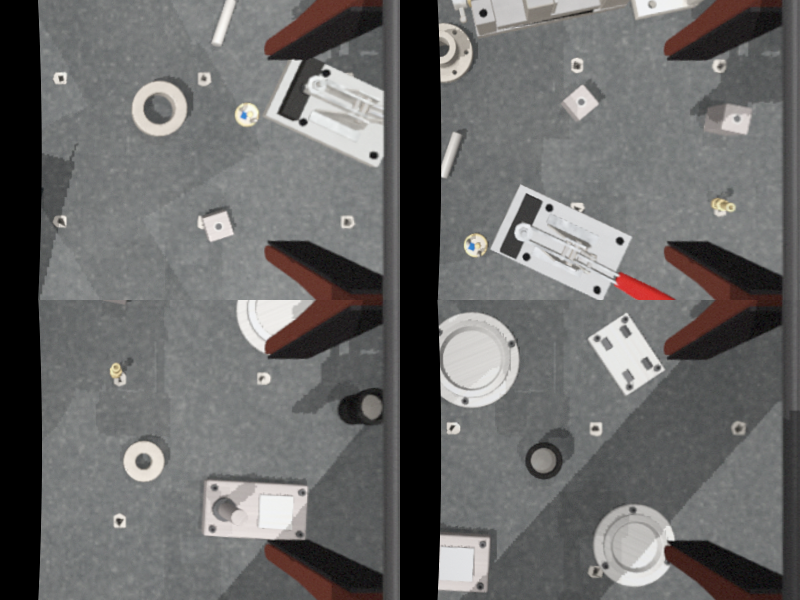

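Clear mosaic: large ring at A (159,108), small ring at C (144,461), large nest at D (472,360), small nest at D (634,545), tallest block at B (735,118). I'll zoom in to tell the other two blocks apart and get orientations.

```bash
cat > crops.py <<'E'
from h import *
c=camera_info("wrist")
# view, guess x,y from mosaic px on z=0
L=[("B",580,102,400,0),("A",217,226,0,0),("B",730,118,400,0),("B",452,155,400,0),("D",626,354,400,300),("C",256,509,0,300),
   ]
C=dict(A=(.47,.29),B=(.6,.12),C=(.47,-.08),D=(.52,-.29))
def ctr(n,u,v,du,dv): return C[n][0]+.15-(v-dv)/1000, C[n][1]+.2-(u-du)/1000
E
python3 - <<'E'
from crops import *
t=[]
for l in L:
    x,y=ctr(*l); f=np.load(f"pics/{l[0]}.npz"); print(l[0],round(x,3),round(y,3), 'cam',f["T"][:3,3].round(3))
    w=.12 if l[0] in"CD" else .06
    t.append(cv2.resize(ortho(f["im"],c,f["T"],x,y,w,w,266/w),(266,266)))
save("crops",np.vstack([np.hstack(t[:3]),np.hstack(t[3:])]))
E
```

```text
B 0.648 0.14 cam [0.599 0.206 0.333]
A 0.394 0.273 cam [0.47  0.376 0.333]
B 0.632 -0.01 cam [0.599 0.206 0.333]
B 0.595 0.268 cam [0.599 0.206 0.333]
D 0.616 -0.316 cam [ 0.52  -0.204  0.333]
C 0.411 -0.136 cam [0.471 0.005 0.333]
```

View pics/crops.png

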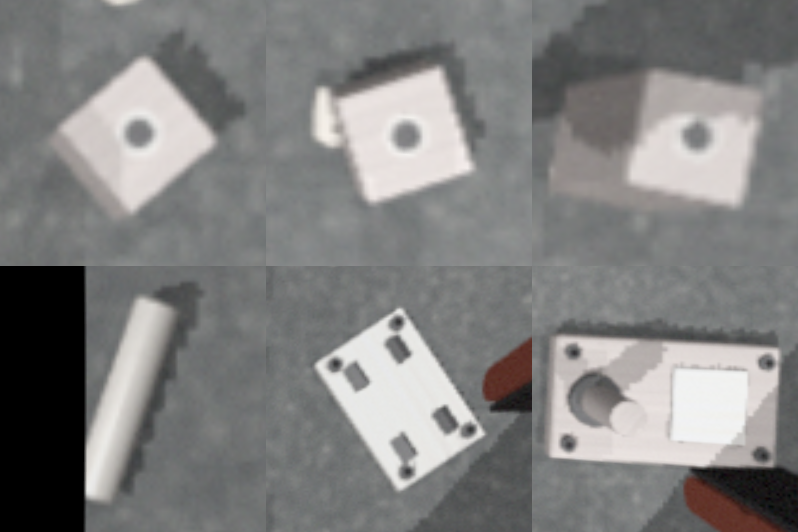

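The 10 mm block is the one at A (217,226): it shows a thin side and a short shadow. The B (580,102) block shows about twice both, so it is the 20 mm one. B (735,118) is the 30 mm. Next I'll fit circles for the rings and nests and check the block heights.

```bash
python3 - <<'E'
from crops import *
G=dict(large_ring=("A",159,108,0,0,.018,.026),small_ring=("C",144,461,0,300,.014,.0195),large_nest=("D",472,360,400,300,.004,.047),small_nest=("D",634,545,400,300,.004,.0405))
t=[]
for k,(n,u,v,du,dv,z,r) in G.items():
    x,y=ctr(n,u,v,du,dv); f=np.load(f"pics/{n}.npz");T=f["T"]
    g=np.array([x,y])+(T[:2,3]-[x,y])*z/T[2,3]; s=2200
    o=ortho(f["im"],c,T,*g,.12,.12,s,z)
    gr=cv2.GaussianBlur(cv2.cvtColor(o,cv2.COLOR_RGB2GRAY),(5,5),1)
    h=cv2.HoughCircles(gr,cv2.HOUGH_GRADIENT,1,400,param1=80,param2=8,minRadius=int(r*s-4),maxRadius=int(r*s+4))[0][0]
    print(k,round(g[0]+.06-h[1]/s,4),round(g[1]+.06-h[0]/s,4),'r',h[2]/s)
    cv2.circle(o,(int(h[0]),int(h[1])),int(h[2]),(255,0,0),1); t.append(o)
# block height test: 24 mm squares at two candidate heights
for n,x,y,yaw,hs in(("A",.3938,.2714,.337,(.01,.02)),("B",.6467,.1388,.88,(.01,.02))):
    f=np.load(f"pics/{n}.npz");T=f["T"]
    for z in hs:
        g=np.array([x,y])+(T[:2,3]-[x,y])*z/T[2,3];s=4400
        o=ortho(f["im"],c,T,*g,.06,.06,s,0.0)
        m=np.array([[1,1],[1,-1],[-1,-1],[-1,1]])*.012@np.array([[np.cos(yaw),np.sin(yaw)],[-np.sin(yaw),np.cos(yaw)]])+g
        for zz,col in((0,(0,0,255)),(z,(255,0,0))):
            p=m+(m-T[:2,3])*zz/(T[2,3]-zz)
            uv=np.c_[(g[1]+.03-p[:,1])*s,(g[0]+.03-p[:,0])*s].astype(np.int32)
            cv2.polylines(o,[uv],True,col,1)
        t.append(o)
save("fit",np.vstack([np.hstack([cv2.resize(a,(200,200)) for a in t[:4]]),np.hstack([cv2.resize(a,(200,200)) for a in t[4:]])]))
E
```

```text
large_ring 0.5095 0.3336 r 0.026
small_ring 0.4588 -0.0225 r 0.019409092
large_nest 0.6096 -0.1614 r 0.047363635
small_nest 0.4259 -0.3228 r 0.04031818
```

View pics/fit.png

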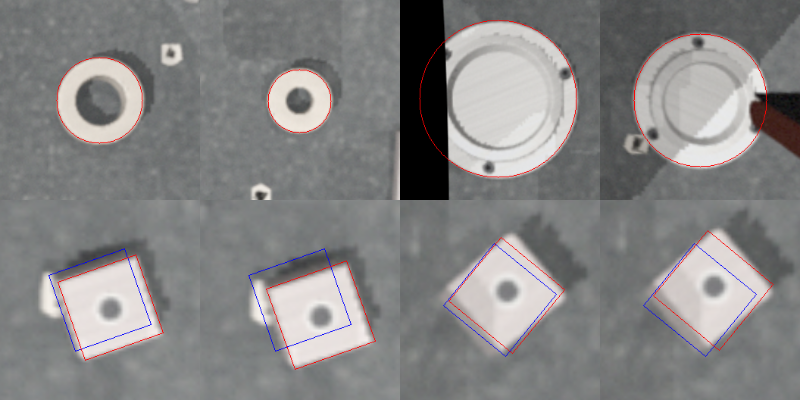

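```bash
cat >> h.py <<'E'
def touch(x,y):
    command_gripper(0.0); move_pose([x,y,.06],q(get_yaw())); hit=movel([x,y,.004],v=.04,until_force=4); z=get_tcp_pos()[2]
    movel([x,y,.06],v=.2); return hit,round(z,4)
def get_yaw():
    m=rot(get_ee_rot()); return np.arctan2(m[1,0],m[0,0])
def pick(x,y,yaw,tip,op,up=.12):
    command_gripper(op); move_pose([x,y,tip+.06],q(yaw)); movel([x,y,tip],v=.12)
    command_gripper(0.0); w=get_grip_width()*88; movel([x,y,up],v=.25)
    print("pick width mm",round(w,1),"after lift",round(get_grip_width()*88,1),"t",get_time())
def place(x,y,yaw,tip,op,up=.12,pre=.025):
    move_pose([x,y,up],q(yaw)); movel([x,y,tip+pre],v=.2)
    hit=movel([x,y,tip-.002],v=.03,until_force=5); z=get_tcp_pos()[2]
    print("place hit",hit,"z",round(z,4),"expected",tip,"xy",get_tcp_pos()[:2].round(4),"t",get_time())
    command_gripper(op); movel([x,y,up],v=.25)
E
python3 - <<'E'
from h import *
print(touch(.3961,.2795),get_time())
print(touch(.6467,.1450),get_time())
E
```

```text
(True, np.float64(0.0103)) 10.075
(True, np.float64(0.0204)) 12.6917
```

Heights confirmed by touch (10.3 and 20.4 mm). Now the 10 mm and 30 mm blocks.

```bash
python3 - <<'E'
from h import *
movel([.6467,.145,.12],v=.3); move_pose([.3961,.2745,.12],q(.337))
pick(.3961,.2745,.337,.002,.55)
place(.411,-.149,-.06,.016,.5,up=.14)
im,c,T=look("S1",.43,-.12,.19,0.0)
a=ortho(im,c,T,.41,-.14,.13,.13,3000,.014)
move_pose([.6286,.0029,.14],q(-.175))
im,c,T=look("S2",0,0,0,move=False)
b=ortho(im,c,T,.6286,.0029,.13,.13,3000,.03)
save("s1",np.hstack([a,b]))
E
```

```text
pick width mm 23.7 after lift 23.9 t 17.1333
place hit True z 0.0163 expected 0.016 xy [ 0.4108 -0.149 ] t 20.1083
```

View pics/s1.png

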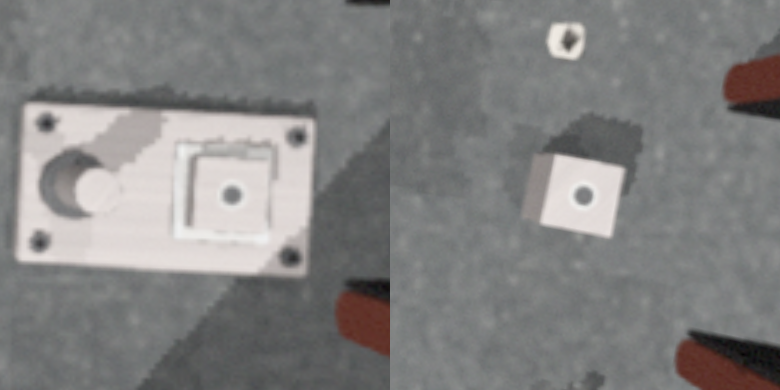

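The 10 mm block sits about 1 mm off the anvil's middle (hole at (231,195), less parallax), and the 30 mm block is exactly where expected. Carrying on with that block, then the rings and the pin.

```bash
python3 - <<'E'
from h import *
pick(.6286,.0029,-.175,.008,.55,up=.14)
place(.411,-.149,-.06,.032,.5,up=.16)
move_pose([.4588,-.0225,.14],q(0.0))
pick(.4588,-.0225,0.0,.0075,.7,up=.14)
place(.4259,-.3228,-.6,.0115,.6,up=.14)
E
```

```text
pick width mm 24.1 after lift 24.2 t 25.4167
place hit True z 0.0324 expected 0.032 xy [ 0.4108 -0.149 ] t 27.8833
pick width mm 36.9 after lift 37.5 t 32.425
place hit True z 0.0119 expected 0.0115 xy [ 0.4256 -0.3226] t 35.0167
```

```bash
python3 - <<'E'
from h import *
im,c,T=look("S3",.45,-.22,.2,0.0)
a=ortho(im,c,T,.43,-.24,.3,.2,1300,.01)
move_pose([.5095,.3336,.16],q(0.5)); im,c,T=look("S4",0,0,0,move=False)
b=ortho(im,c,T,.5095,.3336,.13,.13,2000,.018)
b=cv2.copyMakeBorder(b,0,0,0,390-b.shape[1],cv2.BORDER_CONSTANT)
move_pose([.595,.2683,.16],q(1.286)); im,c,T=look("S5",0,0,0,move=False)
d=ortho(im,c,T,.595,.2683,.1,.1,2600,.005); d=cv2.copyMakeBorder(d,0,0,0,390-d.shape[1],cv2.BORDER_CONSTANT)
r=np.vstack([np.hstack([a,np.zeros((a.shape[0],390,3),np.uint8)]),np.hstack([b,d])])
save("s3",r);print(r.shape,get_time())
E
```

```text
(520, 780, 3) 39.975
```

View pics/s3.png

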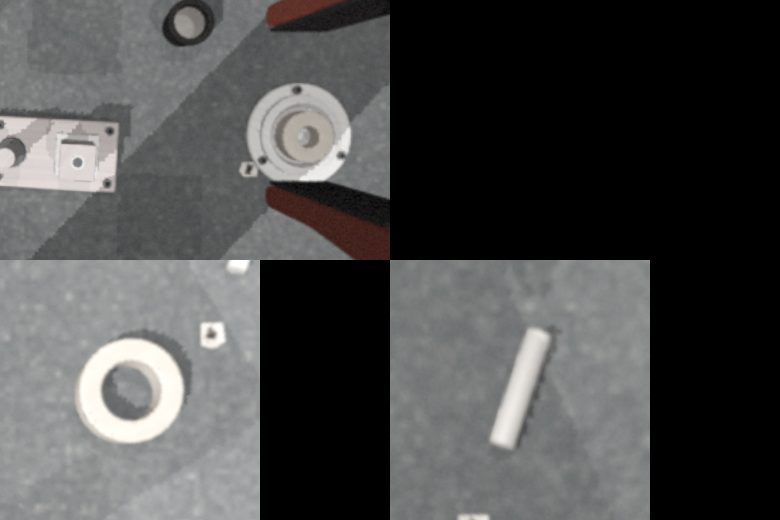

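The small ring is nested and the stack is centred. Large ring and pin are at their estimates. Next the pin, then the large ring.

```bash
python3 - <<'E'
from h import *
pick(.5955,.2683,1.275,.003,.4,up=.14)
place(.6143,-.3153,-.984,.008,.3,up=.14)
move_pose([.5095,.3336,.14],q(0.5))
pick(.5095,.3336,.5,.008,.85,up=.14)
place(.6096,-.1614,-.3,.012,.75,up=.14)
im,c,T=look("S6",.52,-.24,.22,0.0)
a=ortho(im,c,T,.52,-.23,.36,.32,2100,.01)
save("s6",a);print(a.shape,get_time())
E
```

```text
pick width mm 8.9 after lift 8.6 t 42.8333
place hit True z 0.0085 expected 0.008 xy [ 0.614  -0.3151] t 46.3833
pick width mm 50.5 after lift 50.6 t 53.0167
place hit True z 0.0124 expected 0.012 xy [ 0.6093 -0.1613] t 56.275
(672, 756, 3) 58.2833
```

View pics/s6.png

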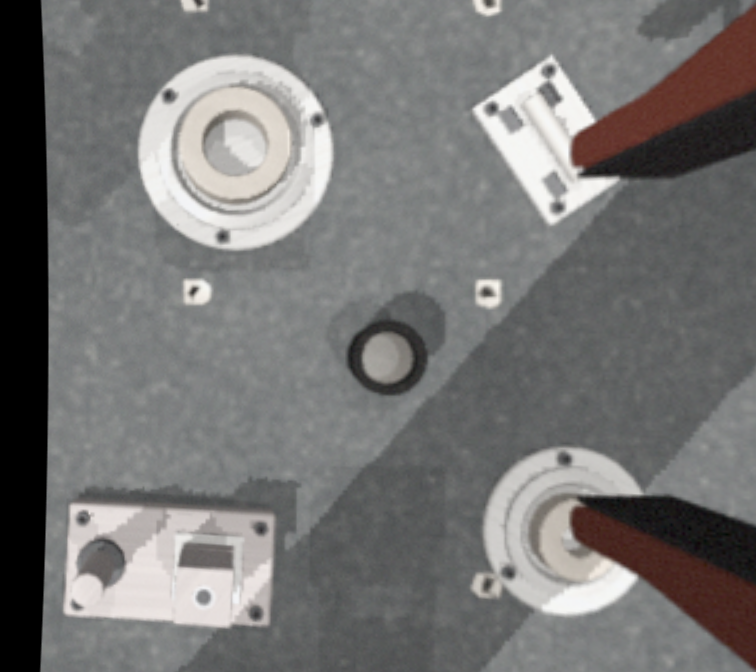

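The large ring is seated centrally (234,143 against nest 236,152, less parallax). The jaw hides part of the pin, so one more closer look at the pin, small nest and stack.

```bash
python3 - <<'E'
from h import *
im,c,T=look("S7",.6,-.31,.17,0.0)
a=ortho(im,c,T,.6143,-.3153,.1,.1,3900,.009)
im,c,T=look("S8",.42,-.36,.17,0.0)
b=ortho(im,c,T,.4259,-.3228,.1,.1,3900,.018)
save("s7",np.hstack([a,b]));print(get_time())
E
```

```text
60.1
```

View pics/s7.png

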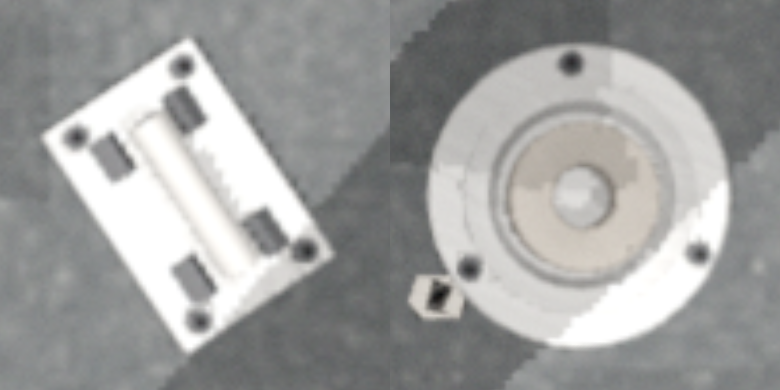

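```bash
python3 - <<'E'
from h import *
wait(0.5); print(get_tcp_pos(),get_time()); job_done()
E
```

```text
[ 0.41998071 -0.36002016  0.17000161] 60.6
the job is handed in; nothing more can be done
```

The standards are set out and the job was handed in at 60.6 s of the 120 s allowed. `job_done` gives no verdict, so what follows is from my own checks.

- **Height stack:** the 10 mm block is on the anvil with the 30 mm block on top. I told the 10 and 20 mm blocks apart by touching their tops, at 10.3 and 20.4 mm. The picture shows the 10 mm block about 1 mm off the anvil's middle; both blocks touched down within 0.5 mm of the expected height.
- **20 mm block:** left where it lay. I pressed on its top with about 4 N to measure it and did not look at it again afterwards.
- **Rings:** both are in their nests, centred to about 1–2 mm in the last pictures. Both touched down within 0.5 mm of the expected height.
- **Pin:** it lies in the trough between the cheeks, aligned to about 0.03 rad. It touched down 0.5 mm above the expected height.

**Disagreement:** the gripper widths for the round parts read about 1–2 mm too small: 36.9 mm for the 39 mm ring, 50.5 mm for the 52 mm ring and 8.9 mm for the pin. The square blocks read true. I did not find the cause, but no part slipped and all were placed correctly.

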